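# Pin a drill jig's swing plate in its drilling position

## Robot

A 6-joint arm with a two-finger parallel gripper is mounted at the origin on a cart in front of the work surface, level with it; the furniture and walls round the work are solid. World frame = base frame: x ahead of the robot, y to its left, z up, the work surface at z = 0. Lengths are in m, angles in rad, forces in N, time in s.
With the tool pointing down it reaches from about 0.3 to 0.775 m from the base axis. Payload 14.6 kg.
Tool frame: the origin (TCP) lies on the centre line of the jaws, within the pads' length; the fingertips stand 11 mm ahead of it and the grasp point (between the pads) lies 8 mm behind it; y points along the fingers, x is the direction in which the jaws open and shut, and the axes are right-handed (so a half turn about y gives the same grasp; the last joint's range is limited). The gripper opens to 94 mm and grips with 3 to 60 N. Pads are 16 mm wide; open, the fingers measure 119 mm over their backs; the gripper's body (75 mm by 177 mm) begins 78 mm behind the grasp point.
Start: joints at [-1.222, 0.3, 1.521, -0, 1.321, -0.067], TCP at [0.222, -0.503, 0.216] pointing down, gripper open.
Joint ranges: [-3.03, 3.03], [-0.79, 2.21], [0.23, 2.52], [-1.04, 4.18], [0, 3.07], [-2.55, 2.55]. Speed limits (rad/s): [2.22, 2.22, 2.57, 3.14, 3.14, 3.14].

## Interface

Orientations are given as [roll, pitch, yaw] about the fixed x, y, z axes, in that order (R = Rz(yaw) Ry(pitch) Rx(roll)).
In Python, from station import ctrl, imaging gives the robot as it stands. The module is installed in compiled form; this text tells all that it offers.
- The arm moves only by the tool apply_moves, never from a script. Its argument "deltas" is a list of rows, each an object with "dp": the shift along the tool's x, y, z in m, a list of three; "roll": the turn about the tool's y in rad; "grip": the closure, from -1 (fully open) to 1 (shut). In form: [{"dp": [tx, ty, tz], "roll": roll, "grip": grip}, ...]. A call has 1 to 10 rows; each row shifts and turns the commanded pose from where the row before left it, along the tool's axes as they then stand; what a row does not reach is not made up. A row lasts 1/8 s, in which the tool goes at most 62.5 mm and 10.7 degrees, less where a joint would pass 70% of its speed; a pose out of reach is approached as far as the arm can. A call with a gripper value outside its range is refused whole. The fingers move at their own pace and stop on an object; "newtons" is the grip in N (left out, the last holds). Time passes only in rows, so rows that do not move let the fingers close. It gives the time, the measured TCP pose, the force and the opening at its end, in the units of the state.
- ctrl.get_obs(): the state, without advancing time (a new reading comes with each control period).
- imaging.camera(name): name is "scene" or "side" or "wrist"; returns the picture (480x640x3 uint8, blue, green, red); there is no depth.
- imaging.camera_info(name): a dict with "K" (3x3 intrinsics, pixels), "world_from_camera" (4x4, takes a point from camera to world coordinates). Camera axes: x right, y down, z forward; pixel columns grow to the right and rows downward; lengths in m; the calibration is good to about 2 mm. A picture is of the moment at which its call begins: read the wrist's pose just before it. camera_info takes no time and is no camera call; for the wrist camera it gives the pose at the moment of the call.
- ctrl.hand_in(): hands the job in, once; it reports no verdict.
The state is a dict: "time_s": time; "qpos": joint angles; "joint_vel": joint speeds; "tau": joint torques, N m; "ee_pos": TCP position; "eef_rot": TCP orientation; "force": force on the tool from outside, world axes, zero at the start; "moment": the same for the moment, N m; "grip_width": finger opening in m.
Only numpy, scipy, OpenCV 4.12 (cv2) and the standard library are available. Lean on these libraries where they do the work, as an engineer would, in place of code of your own. Each camera call takes 0.05 s, during which the arm holds its last target. There are 200 camera calls.

## Task

The pulley in the drill jig is to be reamed, but the jig's swing plate still stands open. Swing the plate by its black knob back over the clamped pulley until the hole near its knob end lines up with the hole in the square post below, then take the locating pin with the knurled round head from the wooden block and push it fully home through both, nose down, until its collar sits flush on the plate. Leave the reamer standing in the block and the oil bottle and ball bearing behind the jig where they are.

Things in the scene. Friction and masses are not known exactly. Their poses are not given: they have to be found in the camera images.
- drill_jig: the jig's fixed base: grey plate 110 x 190 mm on rubber feet, its top 22 mm above the worktop. Origin: centre of its underside on the worktop; y runs along its length, from the round pivot post (62 mm on the -y side) past the clamped step pulley (in the middle, top 60 mm up) to the square locating post (58 mm on the +y side); x is across, z up. Fixed; its place and yaw change from start to start.
- swing_plate (a joint): angle of the swing plate about the upright pivot (rad): 0 = pointing along the jig's +y, its locating hole exactly over the post's hole; positive = swung towards the jig's -x side (the robot's side), anticlockwise seen from above. Range -0.3 to 1.3, no stop or detent at 0; stiff by friction only (about 0.12 N m, i.e. under 1 N at the knob), it stays where it is left.
- plate_pivot (a point): point on the swing plate's pivot axis (upright), at the plate's top face, 76 mm above the worktop. A hexagon screw head stands 10 mm above it.
- plate_hole (a point): centre of the locating hole at the swing plate's top face. The plate is a flat steel bar 40 mm wide and 12 mm thick with round ends, underside 64 mm and top 76 mm above the worktop. The hole is 14 mm wide, goes right through, 120 mm from the pivot axis and 45 mm from the knob's axis (the other hole, 60 mm from the pivot, with the raised dark rim, is the drill bush). Its axes turn with the plate: y points from the pivot to the knob, z up.
- plate_knob (a point): centre of the round black knob on the swing plate's free end, 165 mm from the pivot axis, to hold from above: upright cylinder 22 mm across, from 8 to 46 mm above the plate's top face; this point is 27 mm above the plate (103 mm above the worktop). It is fixed to the plate.
- post_hole (a point): centre of the mouth of the hole in the square steel locating post (36 x 36 mm) of the jig, 63 mm above the worktop, 120 mm from the pivot axis. The hole is 14 mm wide, upright, 37 mm deep, blind. The plate passes 1 mm above it. z up.
- pin_block: fixed wooden block 110 x 48 x 52 mm (long side along its x). Origin: centre of its underside. Two upright 14 mm holes, 46 mm deep, 28 mm either side of the middle along its x; one holds the locating pin, the other the reamer, either way round. Its place and yaw change.
- pin_grip (a point): middle of the knurled head of the loose steel locating pin (120 g), the place to grip from above. The pin stands upright in the wooden block, its collar on the block's top. Head: cylinder 20 mm across, 40 mm tall, this point 20 mm below its top and 29 mm above the collar's underside. z points from the nose to the head.
- pin_collar (a point): centre of the underside of the pin's collar (24 mm across, 4 mm thick), which stops on the plate. Below it the shank is 12 mm across and 43 mm long, the last 14 mm a round tapered nose 4 mm wide at the end.
- pin_nose (a point): end of the pin's nose, 43 mm below the collar's underside.
- reamer: loose dark hand reamer standing in the block's other hole: slim rod 10 to 12 mm across, 110 mm long with a square end on top, about 64 mm of it above the block. Not to be used. Origin: its lower end.
- oil_bottle: loose oil bottle with a spout, 46 mm across, 131 mm tall, standing behind the jig. Origin: centre of its underside. A bystander.
- ball_bearing: loose ball bearing lying flat behind the jig, 47 mm across, 14 mm thick. A bystander.
There are look-alikes about, which are no part of the job. What is shaped like the part that bears pin_grip but white or yellow is not meant.

How it is judged:
By the outcome, as a careful person would: the job done as asked, in the order asked, and still so for the second after the job is handed in, with the robot touching nothing.
It also fails if it takes over 56 s, if anything falls off the work surface, if the arm or the gripper's body presses on something with over 40 N, if the wrist force passes 120 N, or if a joint passes its speed limit or range.

## Working session

There is one attempt and no reset: what is moved stays moved. The work goes in short steps, Python scripts to look and compute and a tool call to move; the robot and the scene stay as the last step left them, time stands still between calls to the robot, and variables do not carry over. Pictures are saved under pics/ and viewed, about 8 in all and at most 12, crops included, and the job is handed in when it is done.

Besides the shell and the picture viewer there is one more tool, called after "Emit:" as a command line: name --argument value ..., lists and objects as JSON in quotes. apply_moves: Moves the arm, as the interface text tells. Its arguments: {"type":"object","properties":{"deltas":{"type":"array"},"newtons":{"type":"number"}},"required":["deltas"]}

```bash
mkdir -p pics; cat > h.py <<'E'
import numpy as np, cv2
from station import ctrl, imaging
def ray(name,u,v,info=None):
    i=info or imaging.camera_info(name);K=np.array(i["K"]);T=np.array(i["world_from_camera"])
    return T[:3,3],T[:3,:3]@np.linalg.solve(K,[u,v,1.])
def onplane(name,u,v,z,info=None):
    o,d=ray(name,u,v,info);return o+d*(z-o[2])/d[2]
def proj(name,P,info=None):
    i=info or imaging.camera_info(name);T=np.linalg.inv(np.array(i["world_from_camera"]))
    p=np.array(i["K"])@(T[:3,:3]@np.array(P)+T[:3,3]);return p[:2]/p[2]
E
python3 - <<'E'
from h import *
np.set_printoptions(precision=4,suppress=True)
o=ctrl.get_obs();print(o)
for n in("scene","side","wrist"):
    im=imaging.camera(n);cv2.imwrite(f"pics/{n}0.png",im);i=imaging.camera_info(n);print(n,np.array(i["K"]),np.array(i["world_from_camera"]))
E
```

```text
{'time_s': 0.0, 'qpos': array([-1.2216,  0.3005,  1.5216,  0.    ,  1.3207, -0.0666]), 'joint_vel': array([ 0.0001, -0.0008,  0.0002,  0.001 ,  0.0018,  0.0017]), 'tau': array([  0.0016, -53.1807, -35.2737,   0.0709,   0.0244,  -0.0001]), 'ee_pos': array([ 0.2221, -0.5029,  0.2159]), 'eef_rot': array([-1.5707,  0.0012, -1.155 ]), 'force': array([0.9991, 0.1301, 1.1851]), 'moment': array([ 0.0147,  0.0256, -0.0399]), 'grip_width': 0.09375874777514018}
scene [[513.1495   0.     314.0326]
 [  0.     513.1495 234.6696]
 [  0.       0.       1.    ]] [[ 0.861  -0.214   0.4615  0.1675]
 [-0.5087 -0.3705  0.7772 -0.8373]
 [ 0.0047 -0.9038 -0.4278  0.4628]
 [ 0.      0.      0.      1.    ]]
side [[436.5422   0.     317.3359]
 [  0.     436.5422 234.9118]
 [  0.       0.       1.    ]] [[-0.9028 -0.1372  0.4076  0.2317]
 [-0.4295  0.3362 -0.8382  0.5841]
 [-0.0221 -0.9317 -0.3625  0.3898]
 [ 0.      0.      0.      1.    ]]
wrist [[364.3625   0.     322.6466]
 [  0.     364.3625 234.1136]
 [  0.       0.       1.    ]] [[ 0.404  -0.8754 -0.2655  0.2997]
 [-0.9148 -0.3868 -0.1165 -0.4691]
 [-0.0007  0.2899 -0.9571  0.3836]
 [ 0.      0.      0.      1.    ]]
```

View pics/scene0.png

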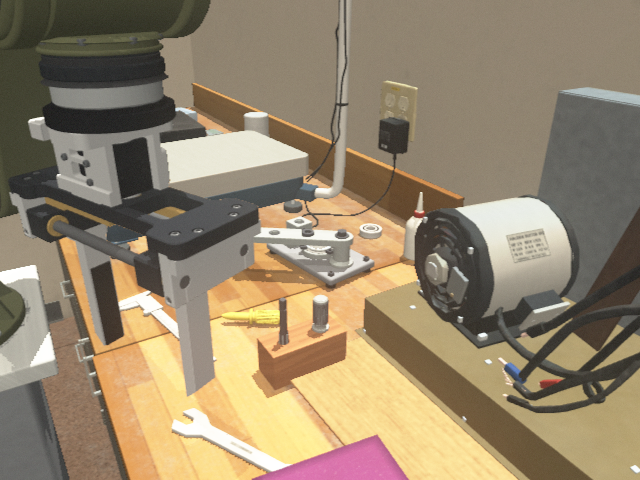

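View pics/side0.png

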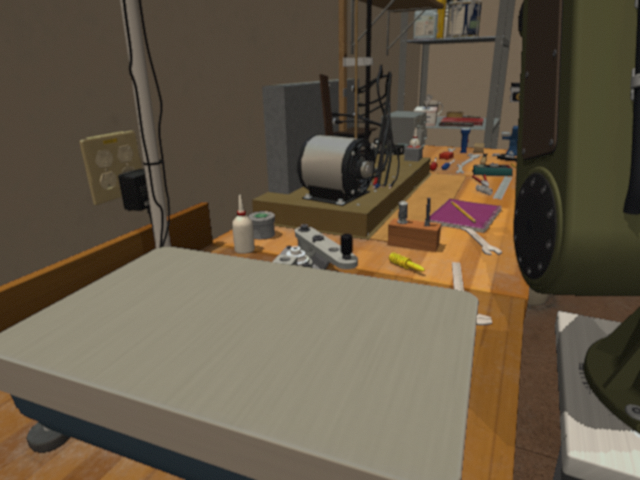

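The scene view shows the pin's grey head at (320,305), the dark reamer at (283,315), the yellow screwdriver at (255,317), and the plate pivot at (342,237). The knob is hidden by the gripper. The side view shows the knob at (347,245), the pin at (403,212) and the reamer at (429,210).

```bash
python3 - <<'E'
from h import *
np.set_printoptions(precision=4,suppress=True)
a=cv2.imread("pics/scene0.png")[200:390,220:420];b=cv2.imread("pics/side0.png")[190:280,260:460]
w=cv2.imread("pics/wrist0.png")
a=cv2.resize(a,(400,380),interpolation=2);b=cv2.resize(b,(800,220*800//800),interpolation=2) if 0 else cv2.resize(b,(489,220),interpolation=2)
c=np.zeros((600,800,3),np.uint8);c[:380,:400]=a;c[380:,:489]=b;c[:300,400:]=cv2.resize(w,(400,300));cv2.imwrite("pics/m1.png",c)
print("pin top",onplane("scene",320,299,.101),onplane("side",403,203,.101))
print("reamer top",onplane("scene",283,300,.116),onplane("side",429,199,.116))
print("pivot",onplane("scene",342,234,.086)); print("knob top",onplane("side",347,236,.122))
E
```

```text
pin top [ 0.4648 -0.3527  0.101 ] [ 0.4642 -0.3315  0.101 ]
reamer top [ 0.4115 -0.3516  0.116 ] [ 0.4082 -0.3324  0.116 ]
pivot [ 0.617  -0.1746  0.086 ]
knob top [ 0.4846 -0.0494  0.122 ]
```

View pics/m1.png

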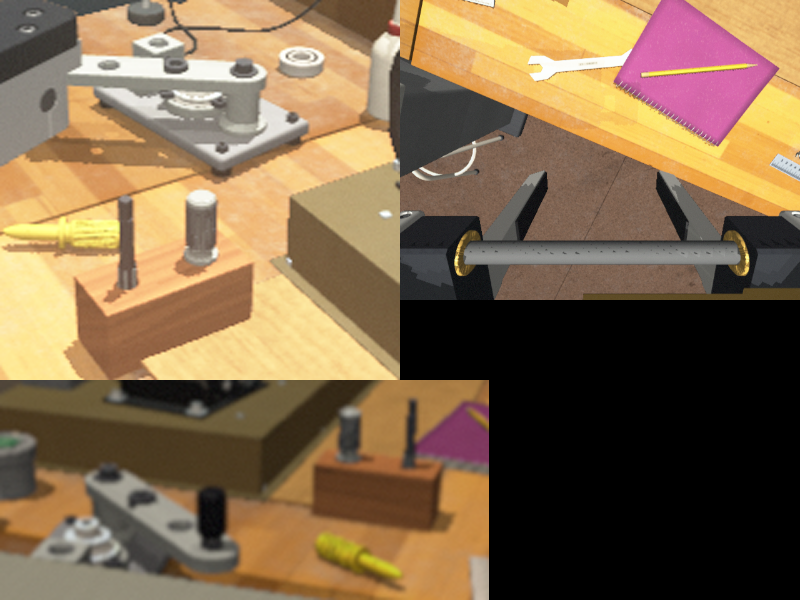

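Emit:
apply_moves --deltas '[{"dp":[-0.014,-0.02,0.022],"roll":0,"grip":-1},{"dp":[-0.029,-0.02,0.044],"roll":0,"grip":-1},{"dp":[-0.029,-0.02,0.044],"roll":0,"grip":-1},{"dp":[-0.029,-0.02,0.044],"roll":0,"grip":-1},{"dp":[-0.029,-0.01,0.044],"roll":0,"grip":-1},{"dp":[-0.029,0,0.044],"roll":0,"grip":-1},{"dp":[-0.029,0,0.044],"roll":0,"grip":-1},{"dp":[-0.029,0,0.044],"roll":0,"grip":-1},{"dp":[-0.014,0,0.022],"roll":0,"grip":-1},{"dp":[0,0,0],"roll":0,"grip":-1}]'

```text
time_s: 1.4
ee_pos: [0.4513, -0.1485, 0.3062]
eef_rot: [-1.571, 0.0, -1.152]
force: [-0.3, -0.9, -0.4]
grip_width: 0.0939
```

```bash
python3 - <<'E'
from h import *
import pickle
o=ctrl.get_obs();i=imaging.camera_info("wrist");cv2.imwrite("pics/w2.png",imaging.camera("wrist"));pickle.dump(i,open("w2.pkl","wb"))
cv2.imwrite("pics/s2.png",imaging.camera("scene"))
print(o["ee_pos"],o["eef_rot"],o["time_s"])
E
```

```text
[ 0.45128458 -0.14852492  0.30615367] [-1.57116636e+00  4.52602151e-04 -1.15241800e+00] 1.4
```

View pics/w2.png

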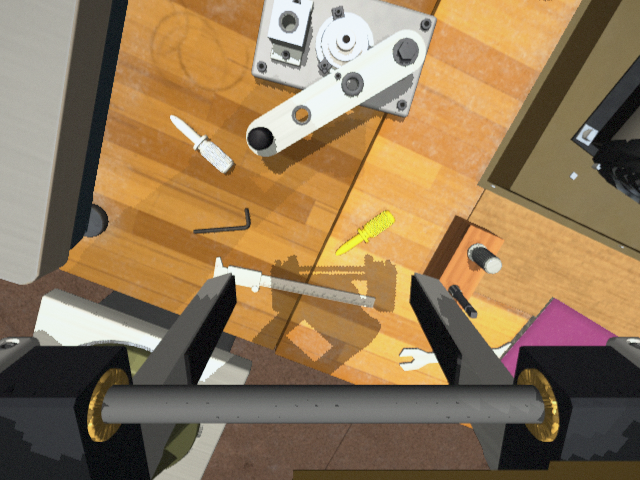

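The wrist view shows the knob at (260,135), plate hole (301,116), bush (352,83), pivot screw (405,48), post hole (288,20), pin (485,258) and reamer (462,300). The white and yellow screwdrivers are look-alikes, not the pin.

```bash
python3 - <<'E'
from h import *
import pickle
np.set_printoptions(precision=4,suppress=True)
i=pickle.load(open("w2.pkl","rb"));f=lambda n,u,v,z:(print(n,onplane(0,u,v,z,i)),onplane(0,u,v,z,i))[1][:2]
k=f("knob",260,137,.122);p=f("pivot",405,48,.086);h=f("hole",301,116,.076);q=f("post",288,20,.063);b=f("bush",352,83,.08)
f("pin",491,263,.101);f("reamer",454,290,.116)
for n,x in(("knob",k),("hole",h),("post",q),("bush",b)):
  d=x-p;print(n,np.hypot(*d),np.arctan2(d[1],d[0]))
print("boxedge", [onplane(0,u,v,.1,i) for u,v in((100,40),(40,280))])
im=cv2.imread("pics/w2.png")
c=cv2.resize(im[0:180,230:440],(700,600),interpolation=2)
d=cv2.resize(im[200:340,420:540],None,fx=3,fy=3,interpolation=2)
m=np.zeros((600,800,3),np.uint8);c=cv2.resize(im[0:170,230:440],(420,340),interpolation=2);m[:340,:420]=c;m[:420,430:790]=d;cv2.imwrite("pics/m2.png",m)
E
```

```text
knob [ 0.4941 -0.0658  0.122 ]
pivot [ 0.6246 -0.1585  0.086 ]
hole [ 0.5265 -0.0907  0.076 ]
post [ 0.6052 -0.0424  0.063 ]
bush [ 0.5763 -0.1254  0.08  ]
pin [ 0.4702 -0.3421  0.101 ]
reamer [ 0.4296 -0.313   0.116 ]
knob 0.16008782068621616 2.524103118113307
hole 0.11920406448323918 2.5370744494722492
post 0.11766430432844405 1.736126366217115
bush 0.05852478194229106 2.5409746086645106
boxedge [array([0.5127, 0.1034, 0.1   ]), array([0.2483, 0.1058, 0.1   ])]
```

View pics/m2.png

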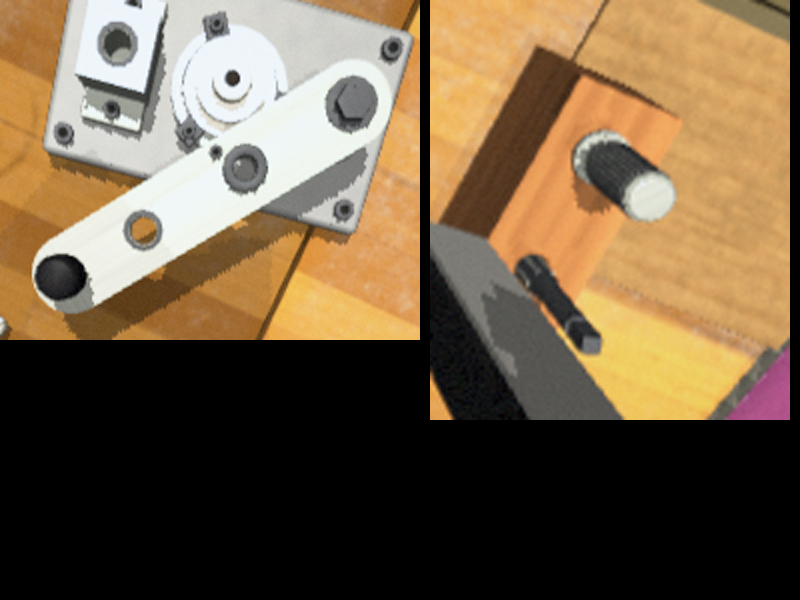

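Emit:
apply_moves --deltas '[{"dp":[-0.03,0,0.035],"roll":0,"grip":-1},{"dp":[-0.03,0,0.035],"roll":0,"grip":-1},{"dp":[0,0,0],"roll":-0.18,"grip":-1},{"dp":[0,0,0],"roll":-0.18,"grip":-1},{"dp":[0,0,0],"roll":-0.18,"grip":-1},{"dp":[0,0,0],"roll":-0.18,"grip":-1},{"dp":[0,0,0],"roll":-0.18,"grip":-1},{"dp":[0,0,0],"roll":-0.18,"grip":-1},{"dp":[0,0,0],"roll":-0.18,"grip":-1},{"dp":[0,0,0],"roll":-0.18,"grip":-1}]'

```text
time_s: 2.75
ee_pos: [0.4903, -0.0678, 0.3065]
eef_rot: [-1.571, 0.0, 0.289]
force: [0.1, 0.9, -0.0]
grip_width: 0.0943
```

Emit:
apply_moves --deltas '[{"dp":[0,0.02,0],"roll":-0.17,"grip":-0.3},{"dp":[0,0.03,0],"roll":-0.17,"grip":-0.3},{"dp":[0,0.03,0],"roll":-0.17,"grip":-0.3},{"dp":[0,0.03,0],"roll":-0.168,"grip":-0.3},{"dp":[0,0,0],"roll":0,"grip":-0.3}]'

```text
time_s: 3.38
ee_pos: [0.4895, -0.0674, 0.195]
eef_rot: [-1.568, 0.001, 0.96]
force: [0.1, 0.7, -0.3]
grip_width: 0.0611
```

```bash
python3 - <<'E'
from h import *
import pickle
np.set_printoptions(precision=4,suppress=True)
w2=pickle.load(open("w2.pkl","rb"))
o=ctrl.get_obs();i=imaging.camera_info("wrist");cv2.imwrite("pics/w3.png",imaging.camera("wrist"));pickle.dump(i,open("w3.pkl","wb"))
print(o["ee_pos"],o["eef_rot"],o["qpos"],o["time_s"],o["grip_width"])
for n,P in(("grasp at z",list(o["ee_pos"][:2])+[.122]),("knob",[.491,-.065,.122])):print(n,proj(0,P,i))
p=onplane(0,406.5,51.5,.086,w2);print("pivot",p,"pin",onplane(0,493.3,266,.101,w2),"reamer",onplane(0,473,314,.116,w2),"post",onplane(0,288.5,21.5,.063,w2))
E
```

```text
[ 0.4895 -0.0674  0.195 ] [-1.5675  0.0015  0.9605] [-0.2109  0.1972  1.7007 -0.0001  1.2473 -1.1713] 3.375 0.06111729389748709
grasp at z [323.3621 250.7627]
knob [327.3607 250.5196]
pivot [ 0.6225 -0.1612  0.086 ] pin [ 0.4682 -0.3463  0.101 ] reamer [ 0.413  -0.3466  0.116 ] post [ 0.6042 -0.0434  0.063 ]
```

View pics/w3.png

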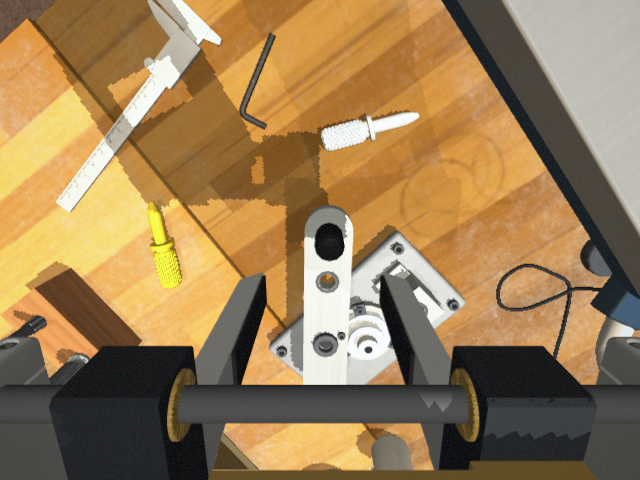

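The wrist view shows the knob between the open jaws, top at about (329,240), and the TCP at (323,251). I shift a few mm and descend.

Emit:
apply_moves --deltas '[{"dp":[0.003,0.02,0.005],"roll":0,"grip":-0.3},{"dp":[0,0.03,0],"roll":0,"grip":-0.3},{"dp":[0,0.03,0],"roll":0,"grip":-0.3},{"dp":[0,0.017,0],"roll":0,"grip":-0.3},{"dp":[0,0,0],"roll":0,"grip":1},{"dp":[0,0,0],"roll":0,"grip":1},{"dp":[0,0,0],"roll":0,"grip":1},{"dp":[0,0,0],"roll":0,"grip":1}]' --newtons 12

```text
time_s: 4.42
ee_pos: [0.4885, -0.0612, 0.1001]
eef_rot: [-1.572, -0.0, 0.963]
force: [-0.3, 0.3, -0.6]
grip_width: 0.0243
```

```bash
python3 - <<'E'
from h import *
import pickle
np.set_printoptions(precision=4,suppress=True)
i=pickle.load(open("w3.pkl","rb"))
print(onplane(0,329,239,.122,i),"hole",onplane(0,326,281,.076,i),"bush",onplane(0,324.5,344,.082,i))
o=ctrl.get_obs();print(o["ee_pos"],o["eef_rot"],o["grip_width"],o["force"])
E
```

```text
[ 0.4847 -0.0593  0.122 ] hole [ 0.5264 -0.0904  0.076 ] bush [ 0.5731 -0.1245  0.082 ]
[ 0.4885 -0.0612  0.1001] [-1.5718 -0.0004  0.9627] 0.024262754635868723 [-0.3315  0.2727 -0.6161]
```

Emit:
apply_moves --deltas '[{"dp":[0,0,0],"roll":0,"grip":1},{"dp":[0.0066,0,0],"roll":0.04,"grip":1},{"dp":[0.0132,0,-0.0005],"roll":0.08,"grip":1},{"dp":[0.0132,0,-0.0005],"roll":0.08,"grip":1},{"dp":[0.0132,0,-0.0005],"roll":0.08,"grip":1},{"dp":[0.0132,0,-0.0005],"roll":0.08,"grip":1},{"dp":[0.0132,0,-0.0005],"roll":0.08,"grip":1},{"dp":[0.0132,0,-0.0005],"roll":0.08,"grip":1},{"dp":[0.0132,0,-0.0005],"roll":0.08,"grip":1},{"dp":[0,0,0],"roll":0,"grip":1}]'

```text
time_s: 5.68
ee_pos: [0.5664, -0.0021, 0.1]
eef_rot: [-1.574, -0.002, 0.362]
force: [4.7, -11.1, 1.9]
grip_width: 0.0215
```

```bash
python3 - <<'E'
from h import *
import pickle
np.set_printoptions(precision=4,suppress=True)
o=ctrl.get_obs();i=imaging.camera_info("wrist");cv2.imwrite("pics/w4.png",imaging.camera("wrist"));pickle.dump(i,open("w4.pkl","wb"))
print(o["ee_pos"],o["eef_rot"],o["grip_width"],o["force"])
d=o["ee_pos"][:2]-[.624,-.1595];print(np.hypot(*d),np.arctan2(d[1],d[0]))
E
```

```text
[ 0.5664 -0.0021  0.1   ] [-1.5741 -0.0017  0.3616] 0.021521542925103603 [  4.6651 -11.1234   1.9166]
0.16755851662994514 1.9214948909800462
```

View pics/w4.png

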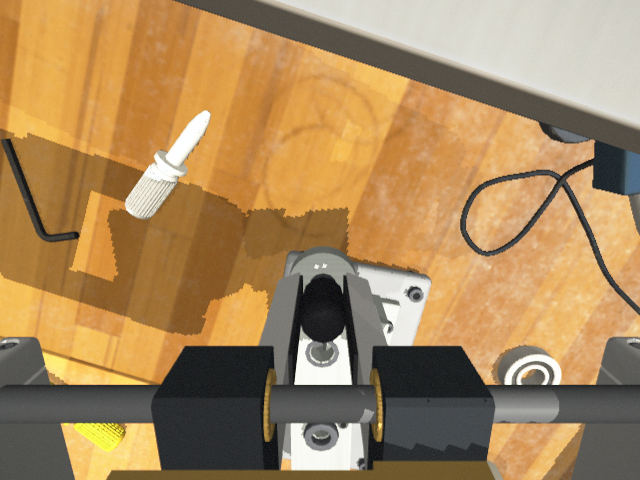

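The knob is held at (323,300), the plate has about 0.185 rad to go, and the post shows at (390,310). The force is 12 N radial, so I ease inward 2 mm while finishing the swing.

Emit:
apply_moves --deltas '[{"dp":[0.0099,0,-0.001],"roll":0.06,"grip":1},{"dp":[0.0099,0,-0.001],"roll":0.06,"grip":1},{"dp":[0.0107,0,-0.001],"roll":0.065,"grip":1},{"dp":[0,0,0],"roll":0,"grip":1}]'

```text
time_s: 6.22
ee_pos: [0.5957, 0.0055, 0.0999]
eef_rot: [-1.571, -0.001, 0.178]
force: [0.6, 0.3, 5.7]
grip_width: 0.0213
```

```bash
python3 - <<'E'
from h import *
import pickle
np.set_printoptions(precision=4,suppress=True)
o=ctrl.get_obs();i=imaging.camera_info("wrist");im=imaging.camera("wrist");cv2.imwrite("pics/w5.png",im);pickle.dump(i,open("w5.pkl","wb"))
print(o["ee_pos"],o["eef_rot"],o["grip_width"],o["force"])
d=o["ee_pos"][:2]-[.624,-.1595];print(np.hypot(*d),np.arctan2(d[1],d[0]))
s=imaging.camera("scene");cv2.imwrite("pics/s5.png",s)
m=np.zeros((600,800,3),np.uint8);m[:,:480]=cv2.resize(im[240:440,240:400],(480,600),interpolation=2)
m[:,485:785]=cv2.resize(s[170:310,250:320+0],(300,600),interpolation=2) if 0 else cv2.resize(s[200:300,270:370],(300,300)).repeat(2,0)
cv2.imwrite("pics/m5.png",m)
E
```

```text
[0.5957 0.0055 0.0999] [-1.571  -0.0014  0.1785] 0.021330716359464586 [0.5918 0.2896 5.6766]
0.16741823317586185 1.7408872550096746
```

View pics/m5.png

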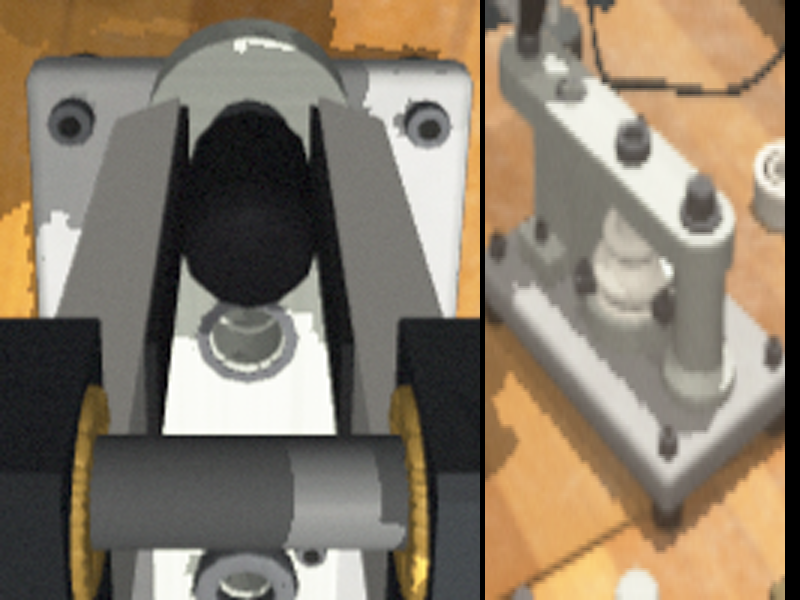

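The plate looks symmetric over the base, with its hole over the post. I release, lift, and look straight down the hole.

Emit:
apply_moves --deltas '[{"dp":[0,0,0],"roll":0,"grip":0},{"dp":[0,0,0],"roll":0,"grip":-0.2},{"dp":[0,0,0],"roll":0,"grip":-0.2},{"dp":[0,-0.02,0],"roll":0,"grip":-0.2},{"dp":[0,-0.04,0],"roll":0,"grip":-0.2},{"dp":[0,-0.04,-0.03],"roll":0,"grip":-0.2},{"dp":[0,-0.01,-0.05],"roll":0,"grip":-0.2},{"dp":[0,0,-0.04],"roll":0,"grip":-0.2},{"dp":[0,0,-0.01],"roll":0,"grip":-0.2},{"dp":[0,0,0],"roll":0,"grip":-0.2}]'

```text
time_s: 7.58
ee_pos: [0.6178, -0.1224, 0.2091]
eef_rot: [-1.57, 0.001, 0.177]
force: [-0.7, -0.1, 0.5]
grip_width: 0.0564
```

```bash
python3 - <<'E'
from h import *
import pickle
np.set_printoptions(precision=4,suppress=True)
o=ctrl.get_obs();i=imaging.camera_info("wrist");im=imaging.camera("wrist");cv2.imwrite("pics/w6.png",im);pickle.dump(i,open("w6.pkl","wb"))
print(o["ee_pos"],o["eef_rot"])
u,v=proj(0,[.604,-.041,.076],i);print(u,v)
x,y=int(u)-40,max(0,int(v)-30)
m=np.zeros((600,800,3),np.uint8);m[:400,:400]=cv2.resize(im[y:y+80,x:x+80],(400,400),interpolation=2);print(x,y)
m[:300,400:]=cv2.resize(im,(400,300));cv2.imwrite("pics/m6.png",m)
E
```

```text
[ 0.6178 -0.1224  0.2091] [-1.5703  0.0006  0.1775]
324.03769935354796 126.4384989615704
284 96
```

View pics/m6.png

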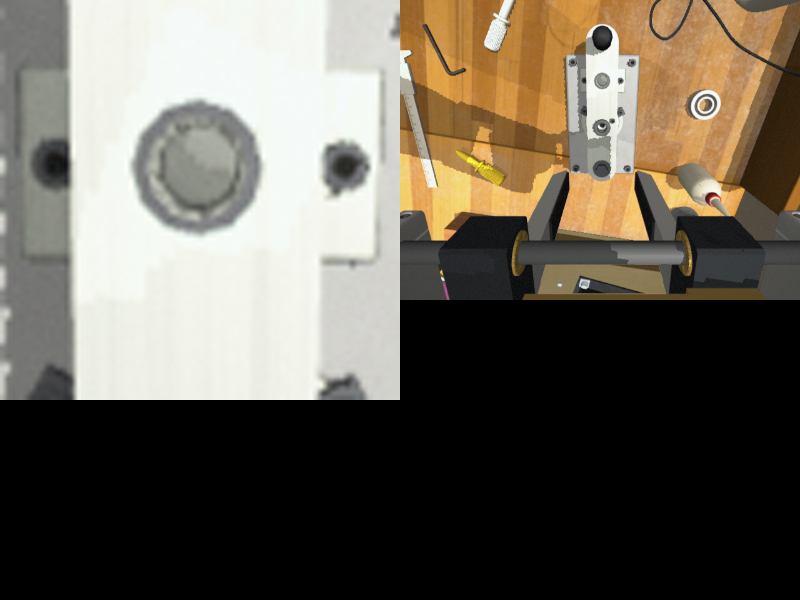

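The plate hole at (323.4,129.2) is concentric with the post hole beneath. The post flange and bolts are symmetric about it too (mid 198–201 against 197 in the crop). Next I check motor clearance around the pin.

```bash
python3 - <<'E'
from h import *
import pickle
np.set_printoptions(precision=4,suppress=True)
w2=pickle.load(open("w2.pkl","rb"));i=pickle.load(open("w6.pkl","rb"))
print("hole",onplane(0,323.4,129.2,.076,i))
def tri(a,b):
    (o,d),(p,e)=a,b;d/=np.linalg.norm(d);e/=np.linalg.norm(e)
    s,t=np.linalg.lstsq(np.c_[d,-e],p-o,rcond=None)[0];return o+s*d,p+t*e
print("boss",tri(ray("scene",437,270),ray("side",366,168)))
print("base corner",onplane(0,485,185,.05,w2),"motor bracket",onplane(0,590,130,.06,w2))
print("box corner", tri(ray("side",475,290),ray(0,40,282,w2)))
E
```

```text
hole [ 0.6039 -0.0432  0.076 ]
boss (array([ 0.5871, -0.4327,  0.1486]), array([ 0.5873, -0.4326,  0.1489]))
base corner [ 0.5431 -0.3153  0.05  ] motor bracket [ 0.6412 -0.3837  0.06  ]
box corner (array([0.2654, 0.0853, 0.1338]), array([0.2697, 0.0868, 0.1314]))
```

Emit:
apply_moves --deltas '[{"dp":[-0.02,0,-0.02],"roll":0,"grip":0},{"dp":[-0.035,0,-0.036],"roll":0,"grip":0},{"dp":[-0.038,0,-0.039],"roll":0,"grip":0},{"dp":[-0.038,0,-0.039],"roll":0,"grip":0},{"dp":[-0.036,0,-0.039],"roll":0,"grip":0},{"dp":[-0.02,0,-0.02],"roll":0,"grip":0},{"dp":[0,0,0],"roll":0,"grip":0}]'

```text
time_s: 8.5
ee_pos: [0.4677, -0.3457, 0.2095]
eef_rot: [-1.571, -0.0, 0.177]
force: [-0.2, -0.2, 0.5]
grip_width: 0.0469
```

```bash
python3 - <<'E'
from h import *
import pickle
np.set_printoptions(precision=4,suppress=True)
o=ctrl.get_obs();i=imaging.camera_info("wrist");im=imaging.camera("wrist");cv2.imwrite("pics/w7.png",im);pickle.dump(i,open("w7.pkl","wb"))
print(o["ee_pos"],o["eef_rot"])
print(proj(0,list(o["ee_pos"][:2])+[.101],i),proj(0,[.468,-.346,.101],i))
m=np.zeros((600,800,3),np.uint8);m[:480,:640]=im;cv2.imwrite("pics/m7.png",m[:480,:640])
E
```

```text
[ 0.4677 -0.3457  0.2095] [-1.5708 -0.      0.177 ]
[322.9318 235.2671] [323.2389 235.6817]
```

View pics/m7.png

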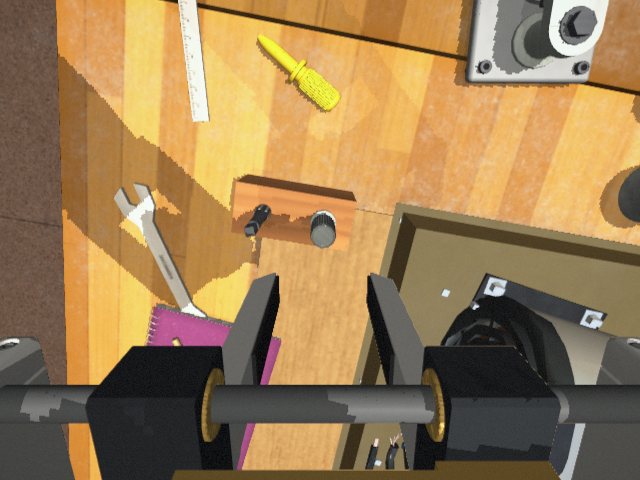

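The pin's head top is at (322,237) against the TCP at (323,235), so it is centred. The dark reamer is at (257,222) and clear of the fingers. I descend and grip.

Emit:
apply_moves --deltas '[{"dp":[-0.0005,0.025,-0.001],"roll":0,"grip":0},{"dp":[0,0.035,0],"roll":0,"grip":0},{"dp":[0,0.035,0],"roll":0,"grip":0},{"dp":[0,0.025,0],"roll":0,"grip":0},{"dp":[0,0.0145,0],"roll":0,"grip":0},{"dp":[0,0,0],"roll":0,"grip":0},{"dp":[0,0,0],"roll":0,"grip":1},{"dp":[0,0,0],"roll":0,"grip":1},{"dp":[0,0,0],"roll":0,"grip":1},{"dp":[0,0,0],"roll":0,"grip":1}]' --newtons 40

```text
time_s: 9.8
ee_pos: [0.468, -0.3469, 0.0755]
eef_rot: [-1.571, -0.001, 0.178]
force: [0.1, 1.3, 3.4]
grip_width: 0.019
```

Emit:
apply_moves --deltas '[{"dp":[0,0,0],"roll":0,"grip":1},{"dp":[0,0,0],"roll":0,"grip":1}]'

```text
time_s: 10.05
ee_pos: [0.468, -0.3469, 0.0755]
eef_rot: [-1.571, -0.001, 0.178]
force: [-0.9, 0.5, 6.5]
grip_width: 0.0192
```

Emit:
apply_moves --deltas '[{"dp":[0,-0.01,0],"roll":0,"grip":1},{"dp":[0,-0.03,0],"roll":0,"grip":1},{"dp":[0,-0.04,0],"roll":0,"grip":1},{"dp":[0,-0.04,0],"roll":0,"grip":1},{"dp":[0,-0.02,0],"roll":0,"grip":1},{"dp":[0.013,0,0.02],"roll":0,"grip":1},{"dp":[0.026,0,0.039],"roll":0,"grip":1},{"dp":[0.03,0,0.044],"roll":0,"grip":1},{"dp":[0.03,0,0.044],"roll":0,"grip":1}]'

```text
time_s: 11.18
ee_pos: [0.5395, -0.183, 0.2154]
eef_rot: [-1.571, -0.0, 0.178]
force: [-0.0, 0.3, -1.2]
grip_width: 0.0194
```

Emit:
apply_moves --deltas '[{"dp":[0.03,0,0.044],"roll":0,"grip":1},{"dp":[0.03,0,0.044],"roll":0,"grip":1},{"dp":[0.018,0,0.026],"roll":0,"grip":1},{"dp":[0.0104,0,0.0139],"roll":0,"grip":1},{"dp":[0,0,0],"roll":0,"grip":1},{"dp":[0,0,0],"roll":0,"grip":1}]'

```text
time_s: 11.92
ee_pos: [0.6032, -0.0441, 0.215]
eef_rot: [-1.571, 0.0, 0.177]
force: [-0.7, 0.1, -1.4]
grip_width: 0.0194
```

```bash
python3 - <<'E'
from h import *
import pickle
np.set_printoptions(precision=4,suppress=True)
o=ctrl.get_obs();i=imaging.camera_info("wrist");im=imaging.camera("wrist");cv2.imwrite("pics/w8.png",im);pickle.dump(i,open("w8.pkl","wb"))
s=imaging.camera("scene");cv2.imwrite("pics/s8.png",s)
t=imaging.camera("side");cv2.imwrite("pics/t8.png",t)
e=o["ee_pos"];print(e,o["eef_rot"],o["time_s"])
for n,P in(("nose",e-[0,0,.0665]),("collar",e-[0,0,.0235]),("headtop",e+[0,0,.0255]),("hole",[.6039,-.0432,.076])):
  print(n,[proj(c,P,i if c=="wrist" else None) for c in("wrist","scene","side")])
m=np.zeros((600,800,3),np.uint8);m[:380,:400]=cv2.resize(im[240:430,220:420],(400,380))
u=s[130:290,240:400];m[:400,400:]=cv2.resize(u,(400,400),interpolation=2)
m[400:,:400]=cv2.resize(t[180:280,230:430],(400,200),interpolation=2)
cv2.imwrite("pics/m8.png",m)
E
```

```text
[ 0.6032 -0.0441  0.215 ] [-1.571   0.0002  0.177 ] 11.925
nose [array([322.9815, 253.2735]), array([297.9638, 179.1322]), array([282.9558, 213.6069])]
collar [array([323.0135, 278.9907]), array([297.7575, 156.6746]), array([281.6892, 189.8404])]
headtop [array([323.07 , 324.376]), array([297.5123, 129.9795]), array([280.18  , 161.5241])]
hole [array([323.9046, 224.1219]), array([298.372 , 214.8504]), array([284.3985, 251.6803])]
```

View pics/m8.png

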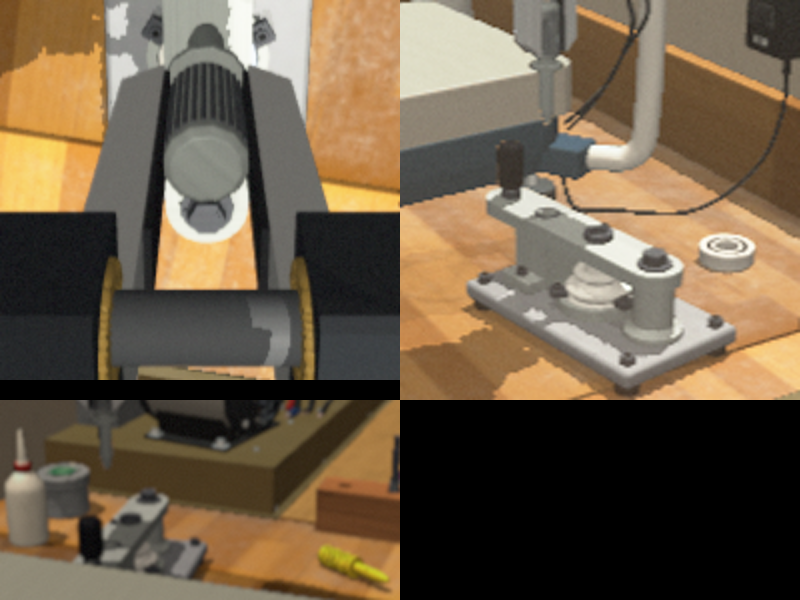

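The pin hangs upright. In the scene its nose is at (298.4,178.8) against (298.0,179.1) predicted, and the hole at (298.8,214.8) against (298.4,214.9). I correct 0.8 mm and descend to just into the mouth.

Emit:
apply_moves --deltas '[{"dp":[0.0008,0.02,0.0008],"roll":0,"grip":1},{"dp":[0,0.03,0],"roll":0,"grip":1},{"dp":[0,0.015,0],"roll":0,"grip":1},{"dp":[0,0.006,0],"roll":0,"grip":1},{"dp":[0,0.004,0],"roll":0,"grip":1},{"dp":[0,0.004,0],"roll":0,"grip":1},{"dp":[0,0,0],"roll":0,"grip":1}]'

```text
time_s: 12.95
ee_pos: [0.6042, -0.0421, 0.1361]
eef_rot: [-1.571, -0.0, 0.178]
force: [0.9, 0.8, -0.2]
grip_width: 0.0191
```

Emit:
apply_moves --deltas '[{"dp":[0,0.003,0],"roll":0,"grip":1},{"dp":[0,0.003,0],"roll":0,"grip":1},{"dp":[0,0,0],"roll":0,"grip":1}]'

```text
time_s: 13.32
ee_pos: [0.6041, -0.042, 0.1297]
eef_rot: [-1.571, 0.0, 0.178]
force: [0.1, 0.9, -1.2]
grip_width: 0.0191
```

Emit:
apply_moves --deltas '[{"dp":[0,0.002,-0.0008],"roll":0,"grip":1},{"dp":[0,0.003,0],"roll":0,"grip":1},{"dp":[0,0.003,0],"roll":0,"grip":1},{"dp":[0,0,0],"roll":0,"grip":1}]'

```text
time_s: 13.82
ee_pos: [0.6042, -0.0428, 0.1216]
eef_rot: [-1.571, 0.0, 0.178]
force: [0.8, -0.1, -0.5]
grip_width: 0.0188
```

Emit:
apply_moves --deltas '[{"dp":[0,0.003,0],"roll":0,"grip":1},{"dp":[0,0.003,0],"roll":0,"grip":1},{"dp":[0,0,0],"roll":0,"grip":1}]'

```text
time_s: 14.2
ee_pos: [0.6042, -0.0428, 0.1156]
eef_rot: [-1.571, 0.0, 0.178]
force: [-0.3, -0.3, -0.9]
grip_width: 0.0194
```

No contact force, with the nose at 49 mm height. I continue to just above home.

Emit:
apply_moves --deltas '[{"dp":[0,0.004,0],"roll":0,"grip":1},{"dp":[0,0.004,0],"roll":0,"grip":1},{"dp":[0,0.003,0],"roll":0,"grip":1},{"dp":[0,0.002,0],"roll":0,"grip":1},{"dp":[0,0,0],"roll":0,"grip":1}]'

```text
time_s: 14.82
ee_pos: [0.6043, -0.0429, 0.1028]
eef_rot: [-1.571, 0.0, 0.178]
force: [-0.4, 0.7, -1.0]
grip_width: 0.0191
```

Emit:
apply_moves --deltas '[{"dp":[0,0.002,0],"roll":0,"grip":1},{"dp":[0,0.001,0],"roll":0,"grip":1},{"dp":[0,0.001,0],"roll":0,"grip":1},{"dp":[0,0,0],"roll":0,"grip":1}]'

```text
time_s: 15.32
ee_pos: [0.6046, -0.0428, 0.0994]
eef_rot: [-1.571, -0.001, 0.178]
force: [-0.1, 0.3, 3.9]
grip_width: 0.0192
```

Emit:
apply_moves --deltas '[{"dp":[0,0.001,0],"roll":0,"grip":1},{"dp":[0,0,0],"roll":0,"grip":1}]'

```text
time_s: 15.58
ee_pos: [0.6051, -0.0428, 0.0994]
eef_rot: [-1.571, -0.002, 0.178]
force: [-1.4, 1.2, 11.9]
grip_width: 0.0194
```

Emit:
apply_moves --deltas '[{"dp":[0,0,0],"roll":0,"grip":0.4},{"dp":[0,0,0],"roll":0,"grip":0.2},{"dp":[0,0,0],"roll":0,"grip":0.2},{"dp":[0,-0.015,0],"roll":0,"grip":0.2},{"dp":[0,-0.03,0],"roll":0,"grip":0.2},{"dp":[0,-0.05,0],"roll":0,"grip":0.2},{"dp":[0,-0.03,-0.04],"roll":0,"grip":0.2},{"dp":[0,0,-0.055],"roll":0,"grip":0.2},{"dp":[0,0,-0.03],"roll":0,"grip":0.2},{"dp":[0,0,0],"roll":0,"grip":0.2}]'

```text
time_s: 16.82
ee_pos: [0.6263, -0.1676, 0.2235]
eef_rot: [-1.571, -0.0, 0.175]
force: [-0.7, 0.7, -0.3]
grip_width: 0.0379
```

```bash
python3 - <<'E'
from h import *
np.set_printoptions(precision=4,suppress=True)
i=imaging.camera_info("wrist");im=imaging.camera("wrist")
s=imaging.camera("scene");t=imaging.camera("side")
H=[.6039,-.0432]
for z in(.076,.125):print(z,[proj(c,H+[z],i if c=="wrist" else None) for c in("wrist","scene","side")])
u,v=map(int,proj(0,H+[.1],i));u=max(u,80);v=max(v,80)
m=np.zeros((600,800,3),np.uint8);m[:400,:400]=cv2.resize(im[v-80:v+80,u-80:u+80],(400,400),interpolation=2);print("crop",u-80,v-80)
m[:400,400:]=cv2.resize(s[160:280,250:370],(400,400),interpolation=2)
m[400:,:400]=cv2.resize(t[180:280,230:430],(400,200),interpolation=2)
m[400:,400:]=cv2.resize(s[200:400,200:600],(400,200))
cv2.imwrite("pics/m9.png",m)
E
```

```text
0.076 [array([322.423 ,  68.5848]), array([298.372 , 214.8504]), array([284.3985, 251.6803])]
0.125 [array([322.3846,  57.9362]), array([298.153, 190.82 ]), array([283.0323, 226.2983])]
crop 242 0
```

View pics/m9.png

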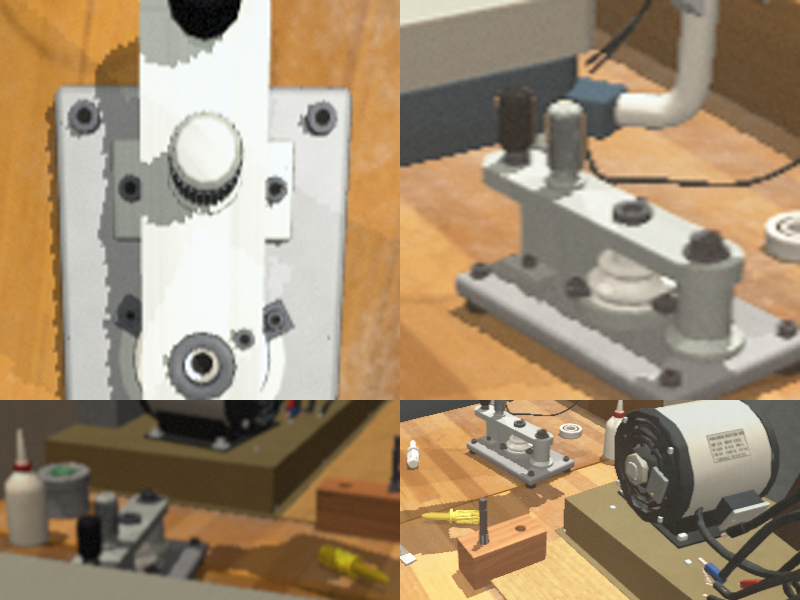

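The pin stands upright and seated. In the scene its head top is at about (299,191), as predicted for a seated collar, and the collar sits on the plate. The reamer is still in the block, the bottle and bearing are where they were, and the robot is clear.

```bash
python3 -c "
from station import ctrl
print(ctrl.hand_in())"
```

```text
the job is handed in; nothing more can be done
None
```

I swung the plate back over the pulley by its knob, pushed the locating pin home through the plate and post, then backed the arm clear and handed the job in. The arm had used about 17 s by then.

- **Alignment:** before inserting the pin, the view straight down showed the plate hole and post hole concentric.
- **Seating:** the pin went down with no side load until the collar met the plate at the expected height. It did not move further under 12 N.
- **Final view:** the pin is upright with its collar on the plate, and its head top is within about 1 px of where it should be when seated. The reamer is still in the block, and the bottle and bearing looked undisturbed.
- **Disagreements:** before the swing, the knob and hole positions from the pictures differed by about 5–7 mm from the stated 45 mm and 165 mm spacings. This caused a brief 12 N radial pull while swinging, which I eased off. No check failed.

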